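Find the charged canister by its weight

ROBOT

A 7-joint arm with a two-finger parallel gripper is mounted at the origin on a cart in front of the work surface, level with it; the furniture and walls round the work are solid. World frame = base frame: x ahead of the robot, y to its left, z up, the work surface at z = 0. Lengths are in m, angles in degrees, forces in N, time in s.
With the tool pointing down it reaches from about 0.4 to 0.85 m from the base axis. Payload 10.4 kg.
Tool frame: the origin (TCP) lies between the finger pads; the fingertips stand 14 mm ahead of it and the grasp point (between the pads) lies 5 mm behind it; z points along the fingers, y is the line along which they close (so a half turn about z gives the same grasp; the last joint's range is limited). The gripper opens to 85 mm and grips with 20 to 120 N. Pads are 22 mm wide; open, the fingers measure 114 mm over their backs; the gripper's body (76 mm by 85 mm) begins 54 mm behind the grasp point. The pads swing forward as they close: fully open they stand 13 mm farther back than shut.
Start: joints at [64.366, 19.034, -3.707, 83.658, 1.238, 77.344, -5.071], TCP at [0.258, -0.569, 0.245] pointing down, gripper open.
Joint ranges: [-148.97, 148.97], [-28.65, 121.19], [-84.17, 76.75], [9.2, 138.47], [-72.65, 252.65], [3.7, 117.97], [-149.18, 149.18]. Speed limits (degrees/s): [127.2, 127.2, 159.86, 159.86, 180, 180, 180].

INTERFACE

Orientations are given as [roll, pitch, yaw] about the fixed x, y, z axes, in that order (R = Rz(yaw) Ry(pitch) Rx(roll)).
In Python, from station import env gives the robot as it stands.
- The arm moves only by the tool play_rows, never from a script. Its argument "moves" is a list of rows, each a list of 7 numbers: the turn, a rotation vector about the tool's x, y, z in degrees, then the shift along the tool's x, y, z in mm, then the closure, from 0 (fully open) to 1 (shut). In form: [[ax, ay, az, tx, ty, tz, hand], ...]. A call has exactly 5 rows; each row is the pose to reach, as a shift and turn from the pose commanded when the call began, along the tool's axes at that moment; what a row does not reach only later rows make up. A row lasts 1/12 s, in which the tool goes at most 41.7 mm and 7.16 degrees, less where a joint would pass 70% of its speed; a pose out of reach is approached as far as the arm can. A call with a gripper value outside its range is refused whole. The fingers move at their own pace and stop on an object; the grip force is fixed at half the most. Time passes only in rows, so rows that repeat a pose let the fingers close, or fill a call up. It gives the time, the measured TCP pose, the force, the opening and the grip force at its end, in the units of the state.
- env.read_state(): the state, without advancing time (a new reading comes with each control period).
- env.get_image(name): name is "scene" or "top"; returns the picture (480x640x3 uint8, red, green, blue); there is no depth.
- env.camera_model(name): a dict with "camera_matrix" (3x3 intrinsics, pixels), "world_from_camera" (4x4, takes a point from camera to world coordinates). Camera axes: x right, y down, z forward; pixel columns grow to the right and rows downward; lengths in m; the calibration is good to about 2 mm. A picture is of the moment at which its call begins. camera_model takes no time and is no camera call.
- env.sign_off(): hands the job in; it is judged then, once.
The state is a dict: "clock": time; "qpos": joint angles; "joint_velocities": joint speeds; "joint_efforts": joint torques, N m; "ee_pos": TCP position; "orientation": TCP orientation; "force": force on the tool from outside, world axes, zero at the start; "torque": the same for the moment, N m; "finger_gap": finger opening in m; "finger_force": force on a finger pad.
Only numpy, scipy, OpenCV 4.12 (cv2) and the standard library are available. Lean on these libraries where they do the work, as an engineer would, in place of code of your own. Each camera call takes 0.05 s, during which the arm holds its last target. There are 200 camera calls.

TASK

One of the two capped canisters on the worktop is charged and so much heavier than the other, but they look alike except for the shape on the cap: lift them in turn and judge by feel which is the heavier. Stand the lighter one fully home, upright, in its own slot of the wooden rack (the slot marked with the same raised shape as its cap) and let go of it; finish holding the heavier one up in the gripper, still and upright, over the middle of the octagonal board and about 15 cm above it, and finish like that: do not let go. Tip neither canister over and leave the crucible, the clay post and the bolt where they are.

Things in the scene. Friction and masses are not known exactly. Their poses are not given: they have to be found in the camera images.
- can_round: Upright capped aluminium canister, 50 mm diameter, 76 mm tall with the dark raised disc, 32 mm across, 6 mm high, on its cap. Contents unseen, may shift about 1 mm; one canister (either) weighs 0.45 to 0.75 kg, the other 0.15 to 0.22 kg. Origin: centre of underside; z up. Starts standing on the worktop; grip across the body about 50 mm above the underside. Its own slot: slot_round.
- can_square: Upright capped aluminium canister, 50 mm diameter, 76 mm tall with the dark raised square, 30 x 30 mm, 6 mm high, on its cap. Contents unseen, may shift about 1 mm; one canister (either) weighs 0.45 to 0.75 kg, the other 0.15 to 0.22 kg. Origin: centre of underside; z up. Starts standing on the worktop; grip across the body about 50 mm above the underside. Its own slot: slot_square.
- rack: Fixed block of light wood, 120 (x) x 210 (y) x 30 mm, with two round bores for the canisters, 106 mm apart along y; on the top in front of each bore (-x side) a flat dark steel shape, 4 mm high, marks whose slot it is: a disc at the +y bore, a square at the -y bore. Origin: centre of its underside; z up.
- slot_round (a point): Centre of the floor of the round bore for the canister with the disc on its cap in the rack; 12 mm above the worktop. The bore is 58 mm wide and 18 mm deep below the rack's top face, with a small chamfer.
- slot_square (a point): Centre of the floor of the round bore for the canister with the square on its cap in the rack; 12 mm above the worktop. The bore is 58 mm wide and 18 mm deep below the rack's top face, with a small chamfer.
- board: Fixed pale octagonal board lying flat on the worktop, 328 x 210 x 12 mm, its long side pointing away from the robot. Origin: centre of its underside; z up.
- crucible: Bystander: small open clay crucible, 61 mm across, 60 mm tall. Origin: centre of its underside.
- post: Bystander: short clay post, 33 x 33 x 51 mm, standing. Origin: centre of its underside.
- bolt: Bystander: steel hexagon bolt lying on the worktop, 68 mm long, 28 mm over the head.
There are look-alikes about, which are no part of the job. Leave any purple look-alike of the can_square alone.

How it is judged (in metres and radians):
At the end, for the whole second after the job is handed in: Heavier can held still by fingers alone, tilt < 0.2 rad, underside > 100 mm above the board's underside, within 50 mm of its centre; lighter can (under 3.5 N on the rack) released and at rest in its own slot: < 8 mm off axis, < 4 mm above the floor, tilt < 0.1 rad (((z of can_round in the frame of board above 0.1 m and horizontal distance between can_round and board below 0.05 m and angle between can_round's own z axis and vertical below 0.2 rad and contact force between can_round and the fingers above 1 N and linear speed of each of can_round, can_square below 0.03 m/s and contact force between can_round and rack below 0.2 N and contact force between can_round and board below 0.2 N and contact force between can_round and can_square below 0.2 N and horizontal distance between can_square and slot_square below 0.008 m and z of can_square in the frame of slot_square below 0.004 m and angle between can_square's own z axis and vertical below 0.1 rad and contact force between can_square and the arm below 0.1 N and contact force between can_square and the fingers below 0.1 N and contact force between can_square and rack between 0.8 and 3.5 N) or (z of can_square in the frame of board above 0.1 m and horizontal distance between can_square and board below 0.05 m and angle between can_square's own z axis and vertical below 0.2 rad and contact force between can_square and the fingers above 1 N and linear speed of each of can_square, can_round below 0.03 m/s and contact force between can_square and rack below 0.2 N and contact force between can_square and board below 0.2 N and contact force between can_square and can_round below 0.2 N and horizontal distance between can_round and slot_round below 0.008 m and z of can_round in the frame of slot_round below 0.004 m and angle between can_round's own z axis and vertical below 0.1 rad and contact force between can_round and the arm below 0.1 N and contact force between can_round and the fingers below 0.1 N and contact force between can_round and rack between 0.8 and 3.5 N))); the arm keeps its last pose, push and grip.
It fails at once if crucible was moved (distance of crucible from where it was at the start of the episode above 0.03 m).
It fails at once if post was moved (distance of post from where it was at the start of the episode above 0.03 m).
It fails at once if bolt was moved (distance of bolt from where it was at the start of the episode above 0.03 m).
It fails at once if can_round was tipped over (angle between can_round's own z axis and vertical above 0.8 rad).
It fails at once if can_square was tipped over (angle between can_square's own z axis and vertical above 0.8 rad).
It also fails if it takes over 67 s, if anything falls off the work surface, if the arm or the gripper's body presses on something with over 40 N, if the wrist force passes 120 N, or if a joint passes its speed limit or range.

## Working session

There is one attempt and no reset: what is moved stays moved. The work goes in short steps, Python scripts to look and compute and a tool call to move; the robot and the scene stay as the last step left them, time stands still between calls to the robot, and variables do not carry over. Pictures are saved under pics/ and viewed, at most 10 in all, crops included, and the job is handed in when it is done.

Besides the shell and the picture viewer there is one more tool, called after "Emit:" as name(argument=value, ...) on one line, values as JSON. play_rows: Moves the arm, as the interface text tells. Its arguments: {"type":"object","properties":{"moves":{"type":"array","items":{"type":"array","items":{"type":"number"}}}},"required":["moves"]}

```bash
mkdir -p pics
python3 - <<'E'
from station import env
import cv2
for n in("scene","top"):
    cv2.imwrite(f"pics/{n}0.png",env.get_image(n)[:,:,::-1]); m=env.camera_model(n); print(m)
s=env.read_state(); print(s)
E
```

```text
{'camera_matrix': array([[555.85669169,   0.        , 319.48532789],
       [  0.        , 555.85669169, 245.72327222],
       [  0.        ,   0.        ,   1.        ]]), 'world_from_camera': array([[-0.55155953, -0.51787753,  0.6538998 , -0.39418101],
       [-0.83388433,  0.32309818, -0.44748686,  0.67243376],
       [ 0.02046956, -0.79209244, -0.61005784,  1.00216597],
       [ 0.        ,  0.        ,  0.        ,  1.        ]])}
{'camera_matrix': array([[499.63100883,   0.        , 313.1277484 ],
       [  0.        , 499.63100883, 242.56302933],
       [  0.        ,   0.        ,   1.        ]]), 'world_from_camera': array([[ 0.02859841, -0.98658699,  0.16071165,  0.41324305],
       [-0.99957121, -0.02923715, -0.00161059, -0.02703248],
       [ 0.00628774, -0.16059667, -0.98700009,  1.27611667],
       [ 0.        ,  0.        ,  0.        ,  1.        ]])}
{'clock': 0.1, 'qpos': array([64.36629828, 19.06682249, -3.70873164, 83.69842127,  1.2362742 ,
       77.34484708, -5.07176654]), 'joint_velocities': array([ 0.08299725, -0.1881385 ,  0.05604812, -0.07856099, -0.02400615,
       -0.03929724, -0.0356869 ]), 'joint_efforts': array([ 1.67354476e-03, -6.26743698e+01,  4.93804284e-02, -3.92428493e+01,
        1.63095247e-02,  6.95741401e-03, -1.51344545e-05]), 'ee_pos': array([ 0.25747673, -0.56916308,  0.24463535]), 'orientation': array([-1.79929698e+02,  1.34563031e-03,  2.43400886e+01]), 'force': array([0.42285308, 0.59256108, 0.8046823 ]), 'torque': array([0.01013614, 0.01440186, 0.01245848]), 'finger_force': 0.0, 'finger_gap': 0.08553838643271994}
```

View pics/top0.png

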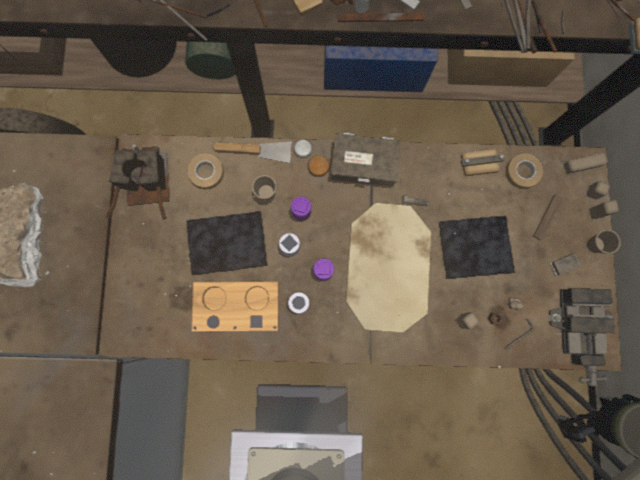

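View pics/scene0.png

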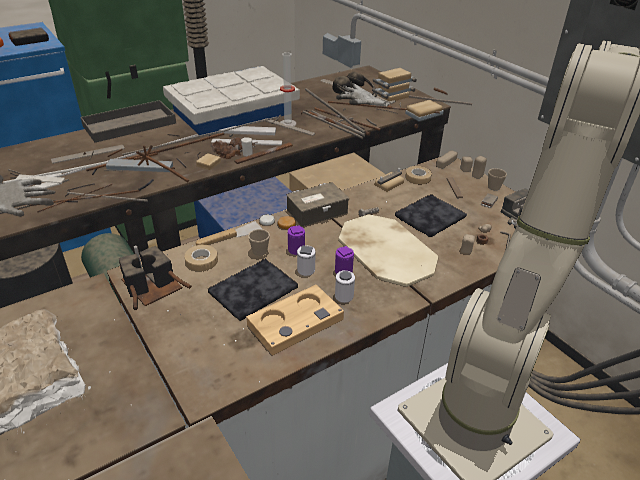

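Non-purple candidates in the top view: the square-cap can at (289,244) and the disc-cap can at (299,303), both white/aluminium. The purple ones at (301,208) and (323,269) are look-alikes. The rack bores are at about (215,298) and (257,298), and the board is at about (390,267). An enlarged crop should confirm this.

```bash
cat > h.py <<'E'
from station import env
import numpy as np,cv2
def ray(n,uv,z):
    m=env.camera_model(n);K=m["camera_matrix"];T=m["world_from_camera"]
    d=T[:3,:3]@np.linalg.solve(K,[uv[0],uv[1],1]);o=T[:3,3]
    return (o+d*(z-o[2])/d[2])
def proj(n,p):
    m=env.camera_model(n);K=m["camera_matrix"];T=m["world_from_camera"]
    q=K@(T[:3,:3].T@(np.array(p)-T[:3,3]));return q[:2]/q[2]
E
python3 - <<'E'
from h import *
im=cv2.imread("pics/top0.png")[190:340,180:340]
cv2.imwrite("pics/crop.png",cv2.resize(im,None,fx=5,fy=4,interpolation=cv2.INTER_CUBIC) if 0 else cv2.resize(im,None,fx=4,fy=4,interpolation=cv2.INTER_CUBIC))
print(proj("top",[.258,-.569,.245]))
for n,uv,z in [("sq",(289,244),.076),("rd",(299,303),.076),("bR",(215,298),.03),("bS",(257,298),.03),("board",(390,267),.012),("pur1",(301,208),.07),("pur2",(323,269),.07)]: print(n,ray("top",uv,z).round(4))
E
```

```text
[580.0365672  410.81046274]
sq [0.6034 0.0296 0.076 ]
rd [0.4616 0.0005 0.076 ]
bR [0.4698 0.2101 0.03  ]
bS [0.4728 0.1061 0.03  ]
board [ 0.5619 -0.2265  0.012 ]
pur1 [0.6953 0.0035 0.07  ]
pur2 [ 0.5454 -0.0548  0.07  ]
```

View pics/crop.png

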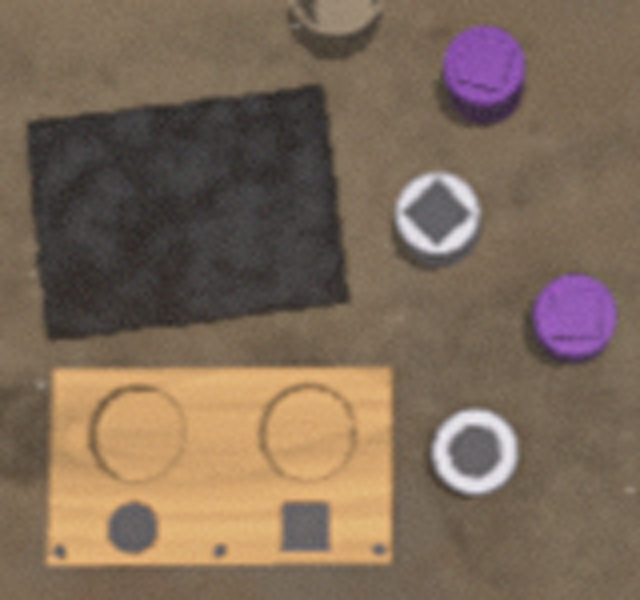

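The crop confirms it: the can with the dark diamond (square) cap is at crop (436,212), i.e. top (289,243), and the disc-cap can is at crop (475,451), i.e. top (298.6,302.6). Both purple ones will be left alone. On the rack, the left bore (137,433) has the disc mark and the right bore (308,432) has the square mark. Next I'll measure these precisely.

Run:
```python
from h import *
im=cv2.imread("pics/top0.png");hsv=cv2.cvtColor(im,cv2.COLOR_BGR2HSV)
def blob(mask,uv,name,z):
    n,l,s,c=cv2.connectedComponentsWithStats(mask.astype('uint8'));ys,xs=np.nonzero(mask)
    i=np.argmin((xs-uv[0])**2+(ys-uv[1])**2);k=l[ys[i],xs[i]];print(name,s[k],c[k].round(2),ray("top",c[k],z).round(4));return l==k
H,S,V=hsv[...,0],hsv[...,1],hsv[...,2]
for nm,uv in(("sq",(289,243)),("rd",(299,303))):
    w=np.zeros_like(V);cv2.circle(w,uv,9,1,-1)
    blob((V<125)&(w>0),uv,nm+" cap",.076)
    w=np.zeros_like(V);cv2.circle(w,uv,14,1,-1)
    m=blob((V>170)&(S<50)&(w>0),(uv[0]+8,uv[1]),nm+" rim",.07)
    c,_=cv2.findContours(m.astype('uint8'),0,2);e=cv2.minEnclosingCircle(c[0]);print(e,ray("top",e[0],.07).round(4))
wood=(H>8)&(H<22)&(S>90)&(V>130);wood[:, :185]=0;wood[:,285:]=0
m=cv2.morphologyEx(wood[270:340].astype('uint8'),cv2.MORPH_CLOSE,np.ones((25,25)))
c,_=cv2.findContours(m,0,2);c=max(c,key=cv2.contourArea);r=cv2.minAreaRect(c+np.array([[0,270]]));b=cv2.boxPoints(r);print("rack",r)
for p in b:print(p.round(1),ray("top",p,.03).round(4))
print(ray("top",r[0],.03).round(4))
for uv in((137/4+179.6,433/4+189.6),(308/4+179.6,432/4+189.6)):print("bore",np.round(uv,1),ray("top",uv,.03).round(4))
bd=(H>10)&(H<32)&(V>140)&(S<150);
w=np.zeros_like(V);w[195:340,340:440]=1
n,l,s,c=cv2.connectedComponentsWithStats((bd&(w>0)).astype('uint8'));k=1+np.argmax(s[1:,4]);x,y,ww,hh,_=s[k];print("board",s[k],ray("top",(x+ww/2,y+hh/2),.012))
# refine bores: max dark-ring response
g=cv2.GaussianBlur(cv2.cvtColor(im,cv2.COLOR_BGR2GRAY),(0,0),.7).astype(np.float32)
for y0 in(.21,.105):
    best=None;a=np.linspace(0,2*np.pi,90)
    for x in np.arange(.45,.495,.001):
        for y in np.arange(y0-.015,y0+.015,.001):
            pts=np.array([proj("top",(x+.0295*np.cos(t),y+.0295*np.sin(t),.03)) for t in a],np.float32)
            v=cv2.remap(g,pts[:,:1],pts[:,1:],1).mean()
            if best is None or v<best[0]:best=(v,x,y)
    print(best)
for p in[(.258,-.4,.245)]:pass
```

```text
sq cap [282 236  15  14 122] [288.82 242.57] [0.6069 0.0301 0.076 ]
sq rim [279 233  21  20 158] [289.03 243.05] [0.6067 0.0299 0.07  ]
((288.8431396484375, 242.56863403320312), 10.172865867614746) [0.6079 0.0304 0.07  ]
rd cap [293 297  12  12 110] [298.15 302.38] [0.463  0.0026 0.076 ]
rd rim [289 293  20  20 188] [298.61 302.47] [0.4631 0.0017 0.07  ]
((298.5, 302.5), 10.12432861328125) [0.463  0.0019 0.07  ]
rack ((234.5, 304.5), (69.0, 87.0), 90.0)
[191. 270.] [0.5376 0.2742 0.03  ]
[278. 270.] [0.544  0.0568 0.03  ]
[278. 339.] [0.3744 0.0501 0.03  ]
[191. 339.] [0.3684 0.2627 0.03  ]
[0.4552 0.161  0.03  ]
bore [213.8 297.8] [0.47  0.213 0.03 ]
bore [256.6 297.6] [0.4737 0.1071 0.03  ]
board [ 346  202   86  131 9338] [ 0.56051913 -0.22396486  0.012     ]Traceback (most recent call last):
  File "<stdin>", line 28, in <module>
  File "h.py", line 8, in proj
    m=env.camera_model(n);K=m["camera_matrix"];T=m["world_from_camera"]
ValueError: time passes only in moves, steps and waits
```

```bash
sed -i 's/^def ray/import functools\ncm=functools.cache(lambda n:env.camera_model(n))\ndef ray/; s/m=env.camera_model(n)/m=cm(n)/' h.py
python3 - <<'E'
from h import *
a=np.linspace(0,2*np.pi,90)
for n in("top","scene"):
    g=cv2.GaussianBlur(cv2.imread(f"pics/{n}0.png",0),(0,0),.7).astype(np.float32)
    def ring(x,y,z,r):
        pts=np.array([proj(n,(x+r*np.cos(t),y+r*np.sin(t),z)) for t in a],np.float32);return cv2.remap(g,pts[:,:1],pts[:,1:],1).mean()
    for nm,x0,y0,z,ri,ro in(("R",.470,.213,.03,.029,.033),("S",.4737,.107,.03,.029,.033),("sqcan",.607,.030,.07,.0235,.027),("rdcan",.463,.002,.07,.0235,.027)):
        s=1 if nm in"RS" else -1
        print(n,nm,min((s*(ring(x,y,z,ri)-ring(x,y,z,ro)),x.round(4),y.round(4)) for x in np.arange(x0-.009,x0+.0091,.0015) for y in np.arange(y0-.009,y0+.0091,.0015)))
print(env.read_state()["ee_pos"])
E
```

```text
top R (np.float32(-18.193283), np.float64(0.47), np.float64(0.213))
top S (np.float32(-16.864883), np.float64(0.4737), np.float64(0.107))
top sqcan (np.float32(-56.99518), np.float64(0.607), np.float64(0.03))
top rdcan (np.float32(-67.91234), np.float64(0.463), np.float64(0.002))
scene R (np.float32(-30.02742), np.float64(0.467), np.float64(0.2175))
scene S (np.float32(-30.457047), np.float64(0.4707), np.float64(0.1115))
scene sqcan (np.float32(-47.596916), np.float64(0.6055), np.float64(0.033))
scene rdcan (np.float32(-60.64901), np.float64(0.463), np.float64(0.0035))
[ 0.25747673 -0.56916308  0.24463535]
```

Emit:
play_rows(moves=[[0, 0, 0, 28, -20, 0, 0], [0, 0, 0, 56, -40, 0, 0], [0, 0, 0, 85, -60, 0, 0], [0, 0, 0, 113, -80, 0, 0], [0, 0, 0, 141, -100, 0, 0]])

```text
clock: 0.52
ee_pos: [0.3453, -0.4185, 0.245]
orientation: [-180.0, 0.0, 24.3]
force: [0.8, -1.0, -0.2]
finger_gap: 0.0854
finger_force: 0.0
```

Emit:
play_rows(moves=[[0, 0, 0, 28, -20, 0, 0], [0, 0, 0, 56, -40, 0, 0], [0, 0, 0, 85, -60, 0, 0], [0, 0, 0, 113, -80, 0, 0], [0, 0, 0, 141, -100, 0, 0]])

```text
clock: 0.93
ee_pos: [0.4325, -0.2693, 0.2451]
orientation: [-180.0, 0.0, 24.3]
force: [0.4, -1.0, -0.2]
finger_gap: 0.0854
finger_force: 0.0
```

Emit:
play_rows(moves=[[0, 0, 0, 28, -20, 0, 0], [0, 0, 0, 56, -40, 0, 0], [0, 0, 0, 85, -60, 0, 0], [0, 0, 0, 113, -80, 0, 0], [0, 0, 0, 141, -100, 0, 0]])

```text
clock: 1.35
ee_pos: [0.5198, -0.1202, 0.2451]
orientation: [-180.0, 0.0, 24.3]
force: [0.7, -0.5, 0.0]
finger_gap: 0.0856
finger_force: 0.0
```

Emit:
play_rows(moves=[[0, 0, 0, 28, -20, 0, 0], [0, 0, 0, 56, -40, 0, 0], [0, 0, 0, 85, -60, 0, 0], [0, 0, 0, 113, -80, 0, 0], [0, 0, 0, 141, -100, 0, 0]])

```text
clock: 1.77
ee_pos: [0.6071, 0.0288, 0.245]
orientation: [-180.0, 0.0, 24.3]
force: [1.2, -0.2, 0.4]
finger_gap: 0.0854
finger_force: 0.0
```

Emit:
play_rows(moves=[[0, 0, 0, 0, 0, 20, 0], [0, 0, 0, 0, 0, 40, 0], [0, 0, 0, 0, 0, 60, 0], [0, 0, 0, 0, 0, 60, 0], [0, 0, 0, 0, 0, 60, 0]])

```text
clock: 2.18
ee_pos: [0.606, 0.0273, 0.1845]
orientation: [-179.9, 0.1, 24.3]
force: [0.2, -0.8, 0.2]
finger_gap: 0.0852
finger_force: 0.0
```

Emit:
play_rows(moves=[[0, 0, 0, 2, -3, 25, 0], [0, 0, 0, 2, -3, 50, 0], [0, 0, 0, 2, -3, 75, 0], [0, 0, 0, 2, -3, 100, 0], [0, 0, 0, 2, -3, 115, 0]])

```text
clock: 2.6
ee_pos: [0.6071, 0.0306, 0.0695]
orientation: [180.0, 0.0, 24.3]
force: [0.0, 0.7, -0.0]
finger_gap: 0.0853
finger_force: 0.0
```

Emit:
play_rows(moves=[[0, 0, 0, 0, 0, 12, 0], [0, 0, 0, 0, 0, 23, 0], [0, 0, 0, 0, 0, 23, 0], [0, 0, 0, 0, 0, 23, 0.3], [0, 0, 0, 0, 0, 23, 0.6]])

```text
clock: 3.02
ee_pos: [0.6081, 0.0311, 0.0486]
orientation: [180.0, -0.1, 24.3]
force: [-0.6, -0.6, 0.4]
finger_gap: 0.0637
finger_force: 0.0
```

Emit:
play_rows(moves=[[0, 0, 0, 0, 0, 0, 1], [0, 0, 0, 0, 0, 0, 1], [0, 0, 0, 0, 0, 0, 1], [0, 0, 0, 0, 0, 0, 1], [0, 0, 0, 0, 0, 0, 1]])

```text
clock: 3.43
ee_pos: [0.608, 0.0314, 0.049]
orientation: [180.0, -0.1, 24.3]
force: [-2.7, -0.2, 6.3]
finger_gap: 0.0488
finger_force: 61.9
```

Emit:
play_rows(moves=[[0, 0, 0, 0, 0, 0, 1], [0, 0, 0, 0, 0, 0, 1], [0, 0, 0, 0, 0, 0, 1], [0, 0, 0, 0, 0, 0, 1], [0, 0, 0, 0, 0, 0, 1]])

```text
clock: 3.85
ee_pos: [0.608, 0.0314, 0.049]
orientation: [180.0, -0.1, 24.3]
force: [-3.2, 0.8, 6.4]
finger_gap: 0.0488
finger_force: 61.9
```

Emit:
play_rows(moves=[[0, 0, 0, 0, 0, -5, 1], [0, 0, 0, 0, 0, -15, 1], [0, 0, 0, 0, 0, -30, 1], [0, 0, 0, 0, 0, -45, 1], [0, 0, 0, 0, 0, -60, 1]])

```text
clock: 4.27
ee_pos: [0.6068, 0.0309, 0.1083]
orientation: [-180.0, 0.0, 24.3]
force: [-0.1, 0.1, -7.1]
finger_gap: 0.0491
finger_force: 63.3
```

Emit:
play_rows(moves=[[0, 0, 0, 0, 0, -10, 1], [0, 0, 0, 0, 0, -15, 1], [0, 0, 0, 0, 0, -15, 1], [0, 0, 0, 0, 0, -15, 1], [0, 0, 0, 0, 0, -15, 1]])

```text
clock: 4.68
ee_pos: [0.6066, 0.0308, 0.1213]
orientation: [-180.0, 0.1, 24.3]
force: [-1.0, 0.9, -6.0]
finger_gap: 0.0492
finger_force: 63.4
```

Emit:
play_rows(moves=[[0, 0, 0, 0, 0, 0, 1], [0, 0, 0, 0, 0, 0, 1], [0, 0, 0, 0, 0, 0, 1], [0, 0, 0, 0, 0, 0, 1], [0, 0, 0, 0, 0, 0, 1]])

```text
clock: 5.1
ee_pos: [0.6072, 0.031, 0.1222]
orientation: [-180.0, 0.0, 24.3]
force: [-0.3, 0.1, -5.9]
finger_gap: 0.0493
finger_force: 63.4
```

Square reads about 6 N, so it's the heavy one. I'll set it back and weigh the round one.

Emit:
play_rows(moves=[[0, 0, 0, 0, 0, 20, 1], [0, 0, 0, 0, 0, 40, 1], [0, 0, 0, 0, 0, 55, 1], [0, 0, 0, 0, 0, 65, 1], [0, 0, 0, 0, 0, 70, 1]])

```text
clock: 5.52
ee_pos: [0.6065, 0.0309, 0.0508]
orientation: [-180.0, 0.1, 24.3]
force: [0.0, 0.4, -6.4]
finger_gap: 0.0488
finger_force: 63.3
```

Emit:
play_rows(moves=[[0, 0, 0, 0, 0, 1, 1], [0, 0, 0, 0, 0, 2, 1], [0, 0, 0, 0, 0, 3, 1], [0, 0, 0, 0, 0, 4, 1], [0, 0, 0, 0, 0, 4, 1]])

```text
clock: 5.93
ee_pos: [0.6078, 0.031, 0.0491]
orientation: [180.0, -0.1, 24.3]
force: [0.3, 0.6, -5.2]
finger_gap: 0.0495
finger_force: 63.5
```

Close to touching down, so I'll lower it 2 mm more and open.

Emit:
play_rows(moves=[[0, 0, 0, 0, 0, 1, 1], [0, 0, 0, 0, 0, 1.5, 1], [0, 0, 0, 0, 0, 2, 1], [0, 0, 0, 0, 0, 2, 1], [0, 0, 0, 0, 0, 2, 1]])

```text
clock: 6.35
ee_pos: [0.6081, 0.0312, 0.049]
orientation: [179.9, -0.1, 24.3]
force: [-8.2, -1.1, 17.1]
finger_gap: 0.0491
finger_force: 65.4
```

Emit:
play_rows(moves=[[0, 0, 0, 0, 0, 0, 0.4], [0, 0, 0, 0, 0, 0, 0.2], [0, 0, 0, 0, 0, 0, 0], [0, 0, 0, 0, 0, 0, 0], [0, 0, 0, 0, 0, 0, 0]])

```text
clock: 6.77
ee_pos: [0.6074, 0.0309, 0.0464]
orientation: [180.0, -0.0, 24.3]
force: [-0.4, -0.6, -0.0]
finger_gap: 0.0856
finger_force: 0.0
```

Emit:
play_rows(moves=[[0, 0, 0, 0, 0, 0, 0], [0, 0, 0, 0, 0, -20, 0], [0, 0, 0, 0, 0, -55, 0], [0, 0, 0, 0, 0, -90, 0], [0, 0, 0, 0, 0, -125, 0]])

```text
clock: 7.18
ee_pos: [0.6068, 0.031, 0.1726]
orientation: [-180.0, 0.0, 24.4]
force: [1.1, 0.0, 1.8]
finger_gap: 0.0854
finger_force: 0.0
```

Emit:
play_rows(moves=[[0, 0, -7, -28, -7, 0, 0], [0, 0, -14, -57, -13, 0, 0], [0, 0, -21, -86, -20, 0, 0], [0, 0, -28, -114, -27, 0, 0], [0, 0, -35, -143, -33, 0, 0]])

```text
clock: 7.6
ee_pos: [0.462, 0.0021, 0.171]
orientation: [180.0, 0.0, 59.7]
force: [-1.2, -0.4, 0.3]
finger_gap: 0.0857
finger_force: 0.0
```

Emit:
play_rows(moves=[[0, 0, -7, 0, 0, 0, 0], [0, 0, -14, 0, 0, 0, 0], [0, 0, -21, 0, 0, 0, 0], [0, 0, -28, 0, 0, 0, 0], [0, 0, -35, 0, 0, 0, 0]])

```text
clock: 8.02
ee_pos: [0.4633, 0.0021, 0.1714]
orientation: [180.0, 0.0, 94.7]
force: [-0.1, -0.2, -0.3]
finger_gap: 0.0853
finger_force: 0.0
```

Emit:
play_rows(moves=[[0, 0, -7, 0, 0, 0, 0], [0, 0, -14, 0, 0, 0, 0], [0, 0, -20, 0, 0, 0, 0], [0, 0, -20, 0, 0, 0, 0], [0, 0, -20, 0, 0, 0, 0]])

```text
clock: 8.43
ee_pos: [0.4633, 0.0021, 0.1713]
orientation: [180.0, 0.0, 114.1]
force: [0.8, 0.0, -0.1]
finger_gap: 0.0855
finger_force: 0.0
```

Emit:
play_rows(moves=[[0, 0, 0, 0, 0, 25, 0], [0, 0, 0, 0, 0, 50, 0], [0, 0, 0, 0, 0, 75, 0], [0, 0, 0, 0, 0, 100, 0], [0, 0, 0, 0, 0, 115, 0]])

```text
clock: 8.85
ee_pos: [0.4622, 0.0021, 0.054]
orientation: [-179.9, -0.1, 114.1]
force: [0.1, -0.8, 0.2]
finger_gap: 0.0856
finger_force: 0.0
```

Emit:
play_rows(moves=[[0, 0, 0, 0, 0, 6, 0], [0, 0, 0, 0, 0, 6, 0.3], [0, 0, 0, 0, 0, 6, 0.6], [0, 0, 0, 0, 0, 6, 1], [0, 0, 0, 0, 0, 6, 1]])

```text
clock: 9.27
ee_pos: [0.4642, 0.002, 0.0518]
orientation: [179.9, 0.1, 114.3]
force: [-1.4, -0.0, 4.6]
finger_gap: 0.0482
finger_force: 61.0
```

Emit:
play_rows(moves=[[0, 0, 0, 0, 0, 0, 1], [0, 0, 0, 0, 0, 0, 1], [0, 0, 0, 0, 0, 0, 1], [0, 0, 0, 0, 0, 0, 1], [0, 0, 0, 0, 0, 0, 1]])

```text
clock: 9.68
ee_pos: [0.4641, 0.002, 0.0517]
orientation: [179.9, 0.1, 114.3]
force: [-1.8, 0.5, 4.7]
finger_gap: 0.0485
finger_force: 61.0
```

Emit:
play_rows(moves=[[0, 0, 0, 0, 0, -5, 1], [0, 0, 0, 0, 0, -15, 1], [0, 0, 0, 0, 0, -30, 1], [0, 0, 0, 0, 0, -45, 1], [0, 0, 0, 0, 0, -60, 1]])

```text
clock: 10.1
ee_pos: [0.4635, 0.0023, 0.1121]
orientation: [180.0, 0.0, 114.3]
force: [0.4, -1.2, -2.3]
finger_gap: 0.0482
finger_force: 62.0
```

Emit:
play_rows(moves=[[0, 0, 0, 0, 0, -15, 1], [0, 0, 0, 0, 0, -20, 1], [0, 0, 0, 0, 0, -20, 1], [0, 0, 0, 0, 0, -20, 1], [0, 0, 0, 0, 0, -20, 1]])

```text
clock: 10.52
ee_pos: [0.4628, 0.0021, 0.1297]
orientation: [-179.9, -0.0, 114.3]
force: [0.4, 0.1, -1.8]
finger_gap: 0.0481
finger_force: 62.0
```

Emit:
play_rows(moves=[[0, 0, 0, 0, 0, 0, 1], [0, 0, 0, 0, 0, 0, 1], [0, 0, 0, 0, 0, 0, 1], [0, 0, 0, 0, 0, 0, 1], [0, 0, 0, 0, 0, 0, 1]])

```text
clock: 10.93
ee_pos: [0.4633, 0.0021, 0.1301]
orientation: [-180.0, -0.0, 114.3]
force: [0.4, 0.2, -1.4]
finger_gap: 0.0485
finger_force: 62.0
```

Round reads about 1.8 N, so it's the light one and goes to slot_round.

Emit:
play_rows(moves=[[0, 0, 0, 24, 11.5, 0, 1], [0, 0, 0, 48, 23, 0, 1], [0, 0, 0, 71.5, 35, 0, 1], [0, 0, 0, 95, 46, 0, 1], [0, 0, 0, 119, 58, 0, 1]])

```text
clock: 11.35
ee_pos: [0.467, 0.1355, 0.1303]
orientation: [180.0, 0.0, 114.3]
force: [0.2, 0.2, -1.9]
finger_gap: 0.0488
finger_force: 62.2
```

Emit:
play_rows(moves=[[0, 0, 0, 24, 11.5, 0, 1], [0, 0, 0, 48, 23, 0, 1], [0, 0, 0, 71.5, 34.5, 0, 1], [0, 0, 0, 71.5, 34.5, 20, 1], [0, 0, 0, 71.5, 34.5, 40, 1]])

```text
clock: 11.77
ee_pos: [0.4695, 0.2163, 0.0906]
orientation: [179.8, -0.0, 114.5]
force: [0.0, -1.2, -2.3]
finger_gap: 0.0484
finger_force: 62.4
```

Run:
```python
from h import *
a=env.get_image("top")[250:350,165:295,::-1];b=env.get_image("scene")[260:370,235:365,::-1]
a=cv2.resize(a,(390*1,300),interpolation=2);b=cv2.resize(b,(390,330),interpolation=2)[:300]
cv2.imwrite("pics/chk1.png",np.hstack([a,b]));print(env.read_state()["ee_pos"])
```

```text
[0.46731061 0.21313932 0.0876482 ]
```

View pics/chk1.png

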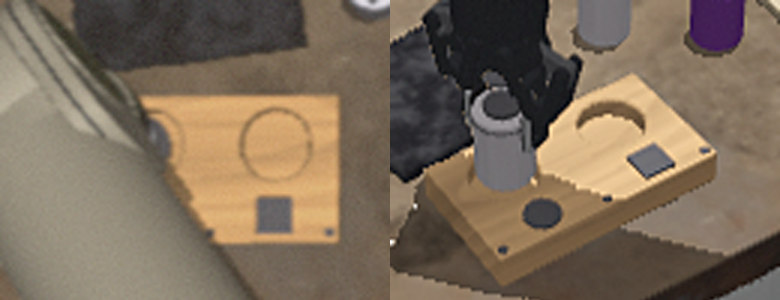

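The picture shows the can upright just above the disc-marked bore (right half, about (505,180)), and it looks aligned. Next I'll settle, then lower gently.

Emit:
play_rows(moves=[[0, 0, 0, 0, 0, 0, 1], [0, 0, 0, 0, 0, 0, 1], [0, 0, 0, 0, 0, 2, 1], [0, 0, 0, 0, 0, 4, 1], [0, 0, 0, 0, 0, 4, 1]])

```text
clock: 12.28
ee_pos: [0.4693, 0.2136, 0.0865]
orientation: [180.0, 0.0, 114.3]
force: [0.1, -0.5, -1.8]
finger_gap: 0.0483
finger_force: 62.4
```

Emit:
play_rows(moves=[[0, 0, 0, 0, 0, 2, 1], [0, 0, 0, 0, 0, 4, 1], [0, 0, 0, 0, 0, 6, 1], [0, 0, 0, 0, 0, 7, 1], [0, 0, 0, 0, 0, 7, 1]])

```text
clock: 12.7
ee_pos: [0.4689, 0.2137, 0.079]
orientation: [-180.0, -0.0, 114.3]
force: [0.8, 0.5, -1.4]
finger_gap: 0.048
finger_force: 62.4
```

Underside is at about 27 mm and inside the mouth, with no contact force.

Emit:
play_rows(moves=[[0, 0, 0, 0, 0, 3, 1], [0, 0, 0, 0, 0, 6, 1], [0, 0, 0, 0, 0, 9, 1], [0, 0, 0, 0, 0, 12, 1], [0, 0, 0, 0, 0, 12, 1]])

```text
clock: 13.12
ee_pos: [0.4687, 0.2136, 0.0665]
orientation: [-179.9, -0.0, 114.3]
force: [0.3, -1.0, -1.1]
finger_gap: 0.0483
finger_force: 62.5
```

Emit:
play_rows(moves=[[0, 0, 0, 0, 0, 1, 1], [0, 0, 0, 0, 0, 2, 1], [0, 0, 0, 0, 0, 3, 1], [0, 0, 0, 0, 0, 3, 1], [0, 0, 0, 0, 0, 3, 1]])

```text
clock: 13.53
ee_pos: [0.4691, 0.2138, 0.0643]
orientation: [180.0, 0.0, 114.3]
force: [0.2, -0.1, -2.2]
finger_gap: 0.0482
finger_force: 62.4
```

Emit:
play_rows(moves=[[0, 0, 0, 0, 0, 0.5, 1], [0, 0, 0, 0, 0, 1, 1], [0, 0, 0, 0, 0, 1, 1], [0, 0, 0, 0, 0, 1, 1], [0, 0, 0, 0, 0, 1, 1]])

```text
clock: 13.95
ee_pos: [0.4692, 0.2139, 0.0638]
orientation: [180.0, 0.0, 114.3]
force: [-2.7, -1.9, 5.4]
finger_gap: 0.0484
finger_force: 63.4
```

Emit:
play_rows(moves=[[0, 0, 0, 0, 0, 0, 0.4], [0, 0, 0, 0, 0, 0, 0.2], [0, 0, 0, 0, 0, 0, 0], [0, 0, 0, 0, 0, 0, 0], [0, 0, 0, 0, 0, 0, 0]])

```text
clock: 14.37
ee_pos: [0.4691, 0.2138, 0.0633]
orientation: [180.0, 0.0, 114.3]
force: [0.9, -0.4, 0.5]
finger_gap: 0.0855
finger_force: 0.0
```

Emit:
play_rows(moves=[[0, 0, 0, 0, 0, 0, 0], [0, 0, 0, 0, 0, -20, 0], [0, 0, 0, 0, 0, -50, 0], [0, 0, 0, 0, 0, -80, 0], [0, 0, 0, 0, 0, -110, 0]])

```text
clock: 14.78
ee_pos: [0.4687, 0.2138, 0.1745]
orientation: [-180.0, -0.0, 114.4]
force: [0.6, -0.5, -0.2]
finger_gap: 0.0852
finger_force: 0.0
```

Emit:
play_rows(moves=[[0, 0, 7, -40, 9, 0, 0], [0, 0, 14, -80, 18, 0, 0], [0, 0, 21, -120, 27, 0, 0], [0, 0, 28, -160, 36, 0, 0], [0, 0, 35, -200, 45, 0, 0]])

```text
clock: 15.2
ee_pos: [0.5934, 0.0482, 0.1734]
orientation: [180.0, 0.0, 79.0]
force: [0.5, 0.5, 0.7]
finger_gap: 0.0853
finger_force: 0.0
```

Emit:
play_rows(moves=[[0, 0, 7, 0, 0, 0, 0], [0, 0, 14, 0, 0, 0, 0], [0, 0, 21, 0, 0, 0, 0], [0, 0, 28, 0, 0, 0, 0], [0, 0, 35, 0, 0, 0, 0]])

```text
clock: 15.62
ee_pos: [0.5925, 0.0502, 0.1731]
orientation: [-180.0, 0.0, 44.0]
force: [-0.6, 0.4, -0.2]
finger_gap: 0.0852
finger_force: 0.0
```

Emit:
play_rows(moves=[[0, 0, 7, 0, 0, 0, 0], [0, 0, 14, 0, 0, 0, 0], [0, 0, 20, 0, 0, 0, 0], [0, 0, 20, 0, 0, 0, 0], [0, 0, 20, 0, 0, 0, 0]])

```text
clock: 16.03
ee_pos: [0.5925, 0.0502, 0.1732]
orientation: [180.0, 0.0, 24.5]
force: [-0.4, 0.2, 0.7]
finger_gap: 0.0854
finger_force: 0.0
```

Run:
```python
from h import *
a=env.get_image("top")[200:340,180:320,::-1];b=env.get_image("scene")[215:355,235:375,::-1]
cv2.imwrite("pics/chk2.png",cv2.resize(np.hstack([a,b]),(784,392),interpolation=2));s=env.read_state();print(s["ee_pos"],s["orientation"])
```

```text
[0.59248062 0.05019461 0.1732491 ] [1.79999069e+02 5.01471211e-03 2.45402642e+01]
```

View pics/chk2.png

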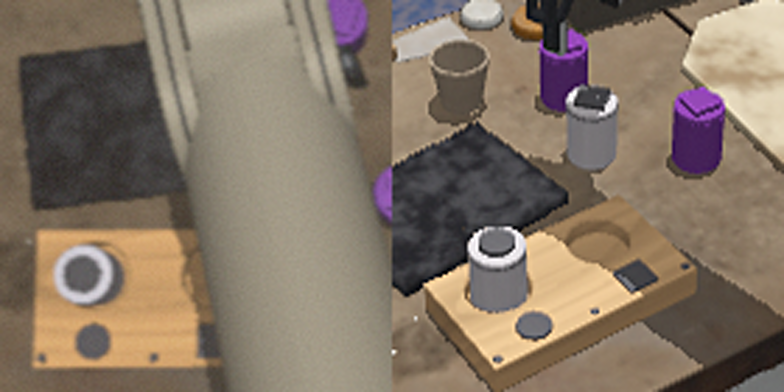

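The round can sits upright in the disc slot (crop (83,275) left, (497,265) right). The square can still stands upright at its place (592,130). Next I'll grasp the square one.

Emit:
play_rows(moves=[[0, 0, 0, 5, 23.5, 0, 0], [0, 0, 0, 5, 23.5, 15, 0], [0, 0, 0, 5, 23.5, 40, 0], [0, 0, 0, 5, 23.5, 65, 0], [0, 0, 0, 5, 23.5, 90, 0]])

```text
clock: 16.55
ee_pos: [0.6069, 0.0306, 0.0824]
orientation: [180.0, -0.0, 24.5]
force: [0.0, 0.6, -0.1]
finger_gap: 0.0852
finger_force: 0.0
```

Emit:
play_rows(moves=[[0, 0, 0, 0, 0, 20, 0], [0, 0, 0, 0, 0, 33, 0], [0, 0, 0, 0, 0, 33, 0.3], [0, 0, 0, 0, 0, 33, 0.6], [0, 0, 0, 0, 0, 33, 1]])

```text
clock: 16.97
ee_pos: [0.6077, 0.0309, 0.0517]
orientation: [180.0, -0.1, 24.4]
force: [0.4, -0.6, 0.4]
finger_gap: 0.0517
finger_force: 0.1
```

Emit:
play_rows(moves=[[0, 0, 0, 0, 0, 0, 1], [0, 0, 0, 0, 0, 0, 1], [0, 0, 0, 0, 0, 0, 1], [0, 0, 0, 0, 0, 0, 1], [0, 0, 0, 0, 0, 0, 1]])

```text
clock: 17.38
ee_pos: [0.6079, 0.0313, 0.0522]
orientation: [179.9, -0.2, 24.4]
force: [-1.4, 1.9, 6.8]
finger_gap: 0.049
finger_force: 63.7
```

Emit:
play_rows(moves=[[0, 0, 0, 0, 0, -5, 1], [0, 0, 0, 0, 0, -15, 1], [0, 0, 0, 0, 0, -40, 1], [0, 0, 0, 0, 0, -65, 1], [0, 0, 0, 0, 0, -90, 1]])

```text
clock: 17.8
ee_pos: [0.6061, 0.0305, 0.1415]
orientation: [-180.0, 0.1, 24.3]
force: [0.8, -0.1, -5.2]
finger_gap: 0.0489
finger_force: 64.2
```

Emit:
play_rows(moves=[[0, 0, 0, 0, 0, -25, 1], [0, 0, 0, 0, 0, -50, 1], [0, 0, 0, 0, 0, -65, 1], [0, 0, 0, 0, 0, -70, 1], [0, 0, 0, 0, 0, -70, 1]])

```text
clock: 18.22
ee_pos: [0.6071, 0.0307, 0.2118]
orientation: [179.9, -0.1, 24.3]
force: [-0.0, 0.1, -6.1]
finger_gap: 0.0484
finger_force: 64.2
```

Emit:
play_rows(moves=[[0, 0, 0, -10, 15, 0, 1], [0, 0, 0, -28, 40, 0, 1], [0, 0, 0, -46, 66, 0, 1], [0, 0, 0, -64, 92, 0, 1], [0, 0, 0, -80, 116, 0, 1]])

```text
clock: 18.63
ee_pos: [0.5801, -0.1099, 0.2084]
orientation: [-179.9, 0.2, 24.3]
force: [1.0, 0.6, -5.9]
finger_gap: 0.0491
finger_force: 64.2
```

Emit:
play_rows(moves=[[0, 0, 0, -18, 26, 0, 1], [0, 0, 0, -36, 52, 0, 1], [0, 0, 0, -52, 76, 0, 1], [0, 0, 0, -62, 90, 0, 1], [0, 0, 0, -67, 97, 0, 1]])

```text
clock: 19.05
ee_pos: [0.5585, -0.2276, 0.2083]
orientation: [-179.9, 0.2, 24.1]
force: [0.5, -1.1, -6.9]
finger_gap: 0.0491
finger_force: 64.2
```

Emit:
play_rows(moves=[[0, 0, 0, 0, 0, 0, 1], [0, 0, 0, 0, 0, 0, 1], [0, 0, 0, 0, 0, 0, 1], [0, 0, 0, 0, 0, 0, 1], [0, 0, 0, 0, 0, 0, 1]])

```text
clock: 19.47
ee_pos: [0.561, -0.2223, 0.2103]
orientation: [-180.0, -0.0, 24.5]
force: [0.7, 0.1, -6.2]
finger_gap: 0.049
finger_force: 64.2
```

Emit:
play_rows(moves=[[0, 0, 0, 0, 0, 0, 1], [0, 0, 0, 0, 0, 0, 1], [0, 0, 0, 0, 0, 0, 1], [0, 0, 0, 0, 0, 0, 1], [0, 0, 0, 0, 0, 0, 1]])

```text
clock: 19.88
ee_pos: [0.5606, -0.2239, 0.2103]
orientation: [180.0, -0.0, 24.3]
force: [-1.0, 0.3, -6.5]
finger_gap: 0.0484
finger_force: 64.2
```

Run:
```python
from h import *
cv2.imwrite("pics/end.png",env.get_image("scene")[:,:,::-1]);a=env.get_image("top")[:,:,::-1].copy()
w=np.zeros(a.shape[:2],'uint8')
g=cv2.GaussianBlur(cv2.cvtColor(a,6),(0,0),.7).astype(np.float32);t=np.linspace(0,6.28,90)
def ring(x,y,z,r):
    p=np.array([proj("top",(x+r*np.cos(q),y+r*np.sin(q),z)) for q in t],np.float32);return cv2.remap(g,p[:,:1],p[:,1:],1).mean()
# cap centre assuming seated top-of-body z=.082
print(max((ring(x,y,.082,.0235)-ring(x,y,.082,.027),x,y) for x in np.arange(.46,.48,.0015) for y in np.arange(.204,.224,.0015)))
s=env.read_state();print(s["ee_pos"],s["orientation"],s["force"],s["finger_force"],abs(s["joint_velocities"]).max())
```

```text
(np.float32(38.36142), np.float64(0.46900000000000003), np.float64(0.2145))
[ 0.56056321 -0.22393527  0.21034062] [1.79992595e+02 2.56244204e-03 2.43329976e+01] [ 0.51257342  0.73631831 -6.41787223] 64.18429590761662 0.13808238494690633
```

View pics/end.png

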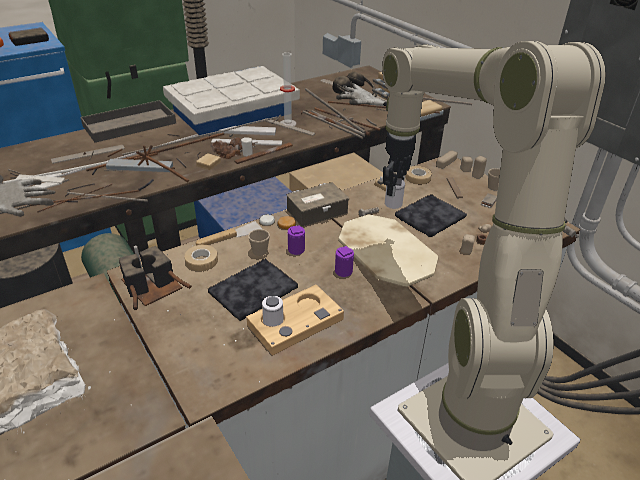

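The square-capped canister is held upright above the board (395,190) and the arm is still. The round one stands home in the disc slot (272,312), with the crucible, post and bolt undisturbed.

```bash
python3 -c "
from station import env
print(env.sign_off())"
```

```text
the job is handed in; nothing more can be done
None
```

Handed in at about 20 s: the lighter canister (round, about 1.8 N) stands released in slot_round, and the heavier one (square, about 6 N) is held still and upright about 15 cm above the middle of the board; the sign-off gave no verdict.

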